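# Put the groceries away in the pantry

## Robot

A 6-joint arm with a two-finger parallel gripper is mounted at the origin on the work surface. World frame = base frame: x ahead of the robot, y to its left, z up, the work surface at z = 0. Lengths are in m, angles in degrees, forces in N, time in s.
With the tool pointing down it reaches from about 0.375 to 0.9 m from the base axis. Payload 3.1 kg.
Tool frame: the origin (TCP) lies on the centre line of the jaws, within the pads' length; the fingertips stand 8 mm ahead of it and the grasp point (between the pads) lies 11 mm behind it; z points along the fingers, y is the line along which they close (so a half turn about z gives the same grasp; the last joint's range is limited). The gripper opens to 87 mm and grips with 3 to 60 N. Pads are 19 mm wide; open, the fingers measure 117 mm over their backs; the gripper's body (75 mm by 190 mm) begins 51 mm behind the grasp point.
Start: joints at [66.205, 30.224, 82.088, -0, 67.689, -10.227], TCP at [0.147, 0.608, 0.231] pointing down, gripper open.
Joint ranges: [-176.69, 176.69], [-43.24, 126.21], [12.49, 139.97], [-82, 262], [0, 151.66], [-163.58, 163.58]. Speed limits (degrees/s): [159.86, 159.86, 180, 180, 180, 180].

## Interface

Orientations are given as a 3x3 rotation matrix whose columns are the frame's x, y, z axes.
In Python, from rig import * gives the robot as it stands.
- The arm moves only by the tool step_arm, never from a script. Its argument "targets" is a list of rows, each a list of 5 numbers: the opening, from -1 (shut) to 1 (fully open), then the shift along the world's x, y, z normalised to -1 to 1, where 1 is 0.25 m, then the turn about the world's z normalised to -1 to 1, where 1 is 180 degrees. In form: [[fingers, x, y, z, turn], ...]. A call has 1 to 20 rows; each row is the pose to reach, as a shift and turn from the pose commanded when the call began, turning the shorter way round; what a row does not reach only later rows make up. A row lasts 1/10 s, in which the tool goes at most 50 mm and 8.59 degrees, less where a joint would pass 70% of its speed; a pose out of reach is approached as far as the arm can. A call with a number of a shift or a turn outside -1 to 1 is refused whole. A call with a gripper value outside its range is refused whole. The fingers move at their own pace and stop on an object; the grip force is fixed at half the most. Time passes only in rows, so rows that repeat a pose let the fingers close. It gives the time, the measured TCP pose, the force, the opening and the grip force at its end, in the units of the state.
- read_state(): the state, without advancing time (a new reading comes with each control period).
- capture(name): name is "side" or "top" or "wrist"; returns a dict with "color" (384x512x3 uint8, red, green, blue), "mtx" (3x3 intrinsics, pixels), "pose" (4x4, takes a point from camera to world coordinates). Camera axes: x right, y down, z forward; pixel columns grow to the right and rows downward; lengths in m; the calibration is good to about 2 mm. A picture is of the moment at which its call begins. There is no depth.
- hand_in(): hands the job in; it is judged then, once.
The state is a dict: "time_s": time; "joint_positions": joint angles; "qvel": joint speeds; "tau": joint torques, N m; "position": TCP position; "tcp_rot": TCP orientation; "force": force on the tool from outside, world axes, zero at the start; "moment": the same for the moment, N m; "opening": opening from 0.0 (shut) to 1.0 (fully open); "grasp_force": force on a finger pad.
Only numpy, scipy, OpenCV 4.12 (cv2) and the standard library are available. Lean on these libraries where they do the work, as an engineer would, in place of code of your own. Each camera call takes 0.05 s, during which the arm holds its last target. There are 200 camera calls.

## Task

Put the four groceries away on the pantry counter: stand the wide tin on the wire riser midway between the glass jar and the square canister, stack the small tin upright and centred on top of it, and stand the carton upright on the riser centred behind the canister (the side away from the robot) with about a finger's width of gap. Release the flat tin lying flat on the sloped shelf so that it slides down and rests against the front lip. Do not shift the jar or the canister.

Things in the scene. Friction and masses are not known exactly. Their poses are not given: they have to be found in the camera images.
- wide_tin: Short wide round food tin of bare steel, 66 mm diameter, 40 mm high, about 0.14 kg. Starts standing on the counter in front of the riser. Origin: centre of its underside; z up the tin's axis.
- small_tin: Narrower, taller round tin with a plain paper band, 53 mm diameter, 65 mm high, about 0.16 kg. Starts standing on the counter. Origin: centre of its underside; z up its axis.
- carton: Small plain cardboard tea carton, rigid, 64 mm (its x) by 40 mm (its y) by 88 mm high (its z), about 0.12 kg. Starts standing on the counter, turned a little. Origin: centre of its underside. It may finally stand with either side towards the canister.
- flat_tin: Flat oblong fish tin of bare steel with a ring pull, 90 mm (its x) by 55 mm (its y) by 24 mm thick (its z), about 0.15 kg. Starts lying on the counter, turned a little. Origin: centre of its underside.
- jar: Round glass jar with cork stopper, 76 mm diameter, 115 mm high, 0.7 kg, loose, on one end of the riser's front row. Origin: centre of its underside. An amber spice shaker, 82 mm high, stands behind it and has no part in the task.
- canister: Square clear canister with white lid, 80 x 80 mm, 100 mm high, 0.8 kg, loose, on the other end of the riser's front row, sides parallel to the riser's. Origin: centre of its underside; its +x points behind it, away from the robot; back face 40 mm from the origin. Jar and canister change ends between starts.
- riser: Low white wire rack fixed on the counter, top 20 mm above it, 370 mm wide (y), 200 mm deep (x, away from the robot), turned up to 6 degrees. Origin: at counter height, under the point midway between jar and canister, which stand on it 125 mm either side of the origin along y; the rack reaches from 50 mm in front (-x) to 150 mm behind (+x) the origin.
- deck: Smooth slippery metal deck of the fixed sloped shelf, left or right of the riser (a white basket on the other side). 150 mm wide inside 10 mm rails, 190 mm long, sloping 22 degrees down to a front lip 22 mm high, towards the robot. Origin: on the surface, mid-foot of the lip, 34 mm above the counter; x up the slope, y left, z out of the surface. A tin released on it slides to the lip by itself.
Not all that is in view belongs to the job. What is shaped like the wide_tin but purple is not meant.

How it is judged:
By the outcome, as a careful person would: the job done as asked, in the order asked, and still so for the second after the job is handed in, with the robot touching nothing.
It also fails if it takes over 117 s, if anything falls off the work surface, if the arm or the gripper's body presses on something with over 40 N, if the wrist force passes 120 N, or if a joint passes its speed limit or range.

## Working session

There is one attempt and no reset: what is moved stays moved. The work goes in short steps, Python scripts to look and compute and a tool call to move; the robot and the scene stay as the last step left them, time stands still between calls to the robot, and variables do not carry over. Pictures are saved under pics/ and viewed, at most 14 in all, crops included, and the job is handed in when it is done.

Besides the shell and the picture viewer there is one more tool, called after "Emit:" as name(argument=value, ...), one argument or row to a line, values as JSON. step_arm: Moves the arm, as the interface text tells. Scaled input: -1 to 1 covers 0.25 m each way for a shift and 180 degrees each way for a turn. Its arguments: {"type":"object","properties":{"targets":{"type":"array","items":{"type":"array","items":{"type":"number"}}}},"required":["targets"]}

```bash
mkdir -p pics; ls; python3 - <<'E'
from rig import *
import cv2,numpy as np
s=read_state();print({k:np.round(v,3).tolist() for k,v in s.items()})
for n in("top","side","wrist"):
    c=capture(n);cv2.imwrite(f"pics/{n}0.png",c["color"][:,:,::-1]);print(n,c["mtx"].round(1).tolist(),c["pose"].round(3).tolist())
E
```

```text
pics
{'time_s': 0.0, 'joint_positions': [66.206, 30.277, 82.156, -0.002, 67.688, -10.227], 'qvel': [-0.111, -0.017, 0.004, -0.091, 0.06, -0.017], 'tau': [-0.001, -44.003, -17.66, 0.063, 0.058, -0.0], 'position': [0.146, 0.607, 0.23], 'tcp_rot': [[-0.972, 0.235, -0.001], [0.235, 0.972, -0.002], [0.0, -0.002, -1.0]], 'force': [0.299, -0.493, -0.472], 'moment': [0.041, -0.034, 0.001], 'grasp_force': 0.0, 'opening': 1.002}
top [[352.5, 0.0, 250.6], [0.0, 352.5, 186.5], [0.0, 0.0, 1.0]] [[0.017, -0.988, 0.155, 0.313], [-1.0, -0.02, -0.016, 0.011], [0.018, -0.155, -0.988, 1.009], [0.0, 0.0, 0.0, 1.0]]
side [[365.7, 0.0, 258.4], [0.0, 365.7, 193.3], [0.0, 0.0, 1.0]] [[0.745, -0.43, 0.509, -0.03], [-0.666, -0.455, 0.591, -0.567], [-0.022, -0.779, -0.626, 0.666], [0.0, 0.0, 0.0, 1.0]]
wrist [[286.7, 0.0, 250.5], [0.0, 286.7, 195.8], [0.0, 0.0, 1.0]] [[0.234, 0.929, 0.288, 0.067], [0.972, -0.223, -0.072, 0.626], [-0.003, 0.297, -0.955, 0.384], [0.0, 0.0, 0.0, 1.0]]
```

View pics/top0.png

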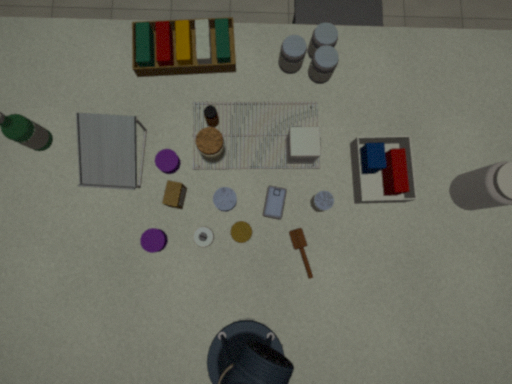

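View pics/side0.png

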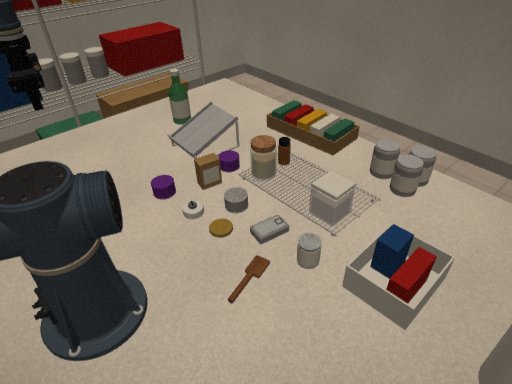

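Wide-tin candidates in the top view are bare steel (225,199), purple (167,161) and (153,240), a white knobbed disc (203,237) and a gold lid (241,232). I choose (225,199) by its bare steel. The small tin is (323,201), not the grey cans at the back (293–325, 35–70). The carton is (175,194), the flat tin (275,202), and the deck is on the left. I'll check these in one close crop.

```bash
cat > h.py <<'E'
from rig import *
import cv2,numpy as np
def ray(c,uv,z):
    uv=np.atleast_2d(np.asarray(uv,float));K=c["mtx"];P=c["pose"]
    d=np.c_[uv,np.ones(len(uv))]@np.linalg.inv(K).T@P[:3,:3].T;o=P[:3,3]
    return o+d*((z-o[2])/d[:,2])[:,None]
def proj(c,p):
    p=np.atleast_2d(p);P=c["pose"];q=(p-P[:3,3])@P[:3,:3]@c["mtx"].T
    return q[:,:2]/q[:,2:]
def snap(n,f):
    c=capture(n);cv2.imwrite(f"pics/{f}.png",c["color"][:,:,::-1]);np.savez(f"pics/{f}.npz",**c);return c
E
python3 - <<'E'
from h import *
c=snap("top","t1");im=c["color"][90:260,65:345,::-1]
cv2.imwrite("pics/t1c.png",cv2.resize(im,None,fx=2.8,fy=2.8,interpolation=cv2.INTER_CUBIC))
for n,uv,z in [("wide",(225,199),.04),("small",(323,201),.065),("carton",(174,194),.088),("flat",(275,202),.024),("can",(304,142),.12),("jar",(209,141),.135),("deckfl",(80,187),.04),("deckfr",(137,188),.04),("riserfl",(194,168),.02),("riserfr",(319,168),.02),("riserbl",(194,103),.02),("riserbr",(318,103),.02)]:
    print(n,ray(c,uv,z).round(3))
E
```

```text
wide [[0.429 0.066 0.04 ]]
small [[ 0.425 -0.2    0.065]]
carton [[0.433 0.197 0.088]]
flat [[ 0.425 -0.074  0.024]]
can [[ 0.573 -0.141  0.12 ]]
jar [[0.566 0.106 0.135]]
deckfl [[0.454 0.466 0.04 ]]
deckfr [[0.454 0.31  0.04 ]]
riserfl [[0.518 0.158 0.02 ]]
riserfr [[ 0.526 -0.2    0.02 ]]
riserbl [[0.713 0.166 0.02 ]]
riserbr [[ 0.722 -0.2    0.02 ]]
```

View pics/t1c.png

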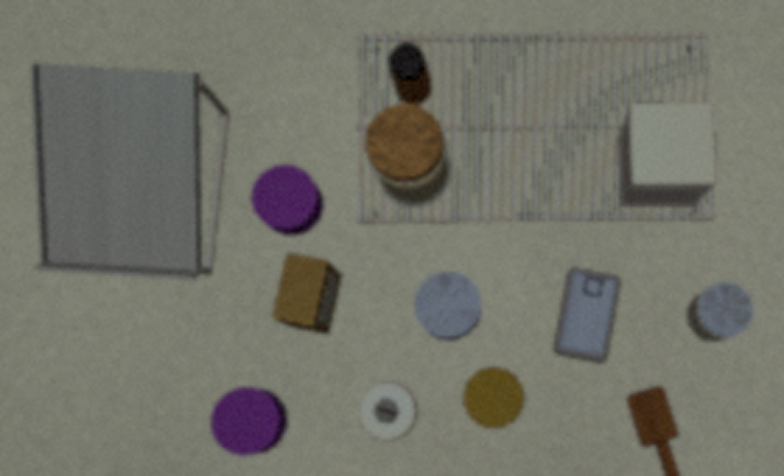

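The crop confirms it: plain steel wide tin (448,305), small tin (723,310) with its banded side just visible, carton (305,290), flat tin with ring pull (588,315), and purple decoys (287,197) and (248,420). Next I move the wrist camera over the scene.

Emit:
step_arm(
  targets=[
    [1,0.2,-0.2,0.1,0.02],
    [1,0.4,-0.4,0.2,0.05],
    [1,0.5,-0.6,0.3,0.0756],
    [1,0.7,-0.8,0.4,0.0756],
    [1,0.8,-1,0.4,0.0756],
    [1,0.8,-1,0.4,0.0756],
    [1,0.8,-1,0.4,0.0756],
  ],
)

```text
time_s: 0.9
position: [0.3478, 0.3553, 0.3313]
tcp_rot: [[-1.0, 0.001, 0.001], [0.001, 1.0, -0.0], [-0.001, -0.0, -1.0]]
force: [1.0, -0.2, -0.5]
opening: 1.008
grasp_force: 0.0
```

Emit:
step_arm(
  targets=[
    [1,0.1,-0.2,0,0],
    [1,0.2,-0.4,0,0],
    [1,0.3,-0.6,0,0],
    [1,0.4,-0.8,0,0],
    [1,0.4,-1,0,0],
    [1,0.4,-1,0,0],
    [1,0.4,-1,0,0],
  ],
)

```text
time_s: 1.6
position: [0.4471, 0.1048, 0.3304]
tcp_rot: [[-1.0, 0.004, -0.0], [0.004, 1.0, -0.001], [0.0, -0.001, -1.0]]
force: [0.2, 0.5, 0.4]
opening: 1.001
grasp_force: 0.0
```

```bash
python3 - <<'E'
from h import *
s=read_state();print(s["time_s"],s["position"].round(4),s["tcp_rot"].round(3).tolist(),s["joint_positions"])
c=snap("wrist","w1")
cv2.imwrite("pics/w1b.png",cv2.resize(c["color"][:,:,::-1],(798,598),interpolation=cv2.INTER_CUBIC))
E
```

```text
1.6 [0.4471 0.1048 0.3304] [[-1.0, 0.004, -0.0], [0.004, 1.0, -0.001], [0.0, -0.001, -1.0]] [-7.65752369e-01  1.03152636e+01  9.68835349e+01 -4.45619189e-02
  7.28092568e+01 -9.04999132e+01]
```

View pics/w1b.png

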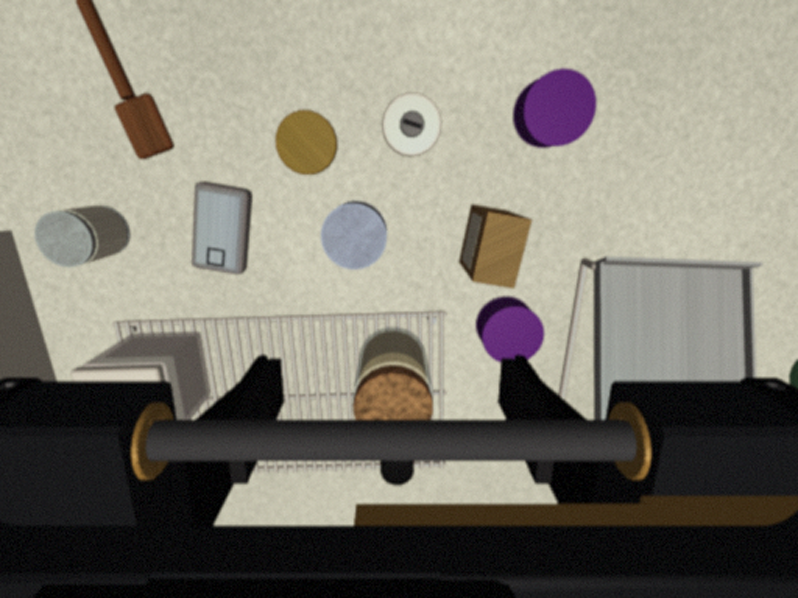

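The wrist view (mirrored, robot side up) shows the small tin (66,237), flat tin (222,227), wide tin (354,235), carton top (500,252), deck lip (597–757,263), riser front edge (118,322)–(445,312) and jar cork (392,395). Now I measure from it.

```bash
cat >> h.py <<'E'
def blobs(c,lo,hi,box,z,amin=150,k=3):
    "HSV-mask blobs in box(u0,v0,u1,v1) -> minAreaRect/centroid at plane z"
    h=cv2.cvtColor(cv2.GaussianBlur(c["color"],(3,3),0),cv2.COLOR_RGB2HSV);m=cv2.inRange(h,np.array(lo),np.array(hi))
    M=np.zeros_like(m);u0,v0,u1,v1=box;M[v0:v1,u0:u1]=m[v0:v1,u0:u1]
    M=cv2.morphologyEx(M,cv2.MORPH_OPEN,np.ones((k,k)));cs,_=cv2.findContours(M,cv2.RETR_EXTERNAL,cv2.CHAIN_APPROX_NONE)
    for t in cs:
        if cv2.contourArea(t)<amin: continue
        w=ray(c,t[:,0,:],z)[:,:2].astype(np.float32);hull=cv2.convexHull(w)
        (cx,cy),(a,b),th=cv2.minAreaRect(w*1000);(ex,ey),r=cv2.minEnclosingCircle(w*1000)
        mo=cv2.moments(hull*1000)
        print("px",t[:,0].mean(0).round(),"cent",round(mo['m10']/mo['m00'],1),round(mo['m01']/mo['m00'],1),"rect",np.round([cx,cy,a,b,th],1),"circ",np.round([ex,ey,r],1))
E
python3 - <<'E'
from h import *
w=dict(np.load("pics/w1.npz"));t=dict(np.load("pics/t1.npz"))
for n,c,ps in [("w",w,[(354,235),(66,237),(90,240),(222,227),(500,252),(480,235),(300,260),(420,405),(100,372)])]:
    h=cv2.cvtColor(c["color"],cv2.COLOR_RGB2HSV)
    for p in ps: u,v=int(p[0]*512/798),int(p[1]*384/598);print(n,p,h[v-2:v+3,u-2:u+3].reshape(-1,3).mean(0).round())
h=cv2.cvtColor(t["color"],cv2.COLOR_RGB2HSV)
for p in [(225,199),(323,201),(275,202),(174,194),(304,142),(304,158),(209,141),(250,185),(230,140),(110,150)]: u,v=p;print("t",p,h[v-2:v+3,u-2:u+3].reshape(-1,3).mean(0).round())
E
```

```text
w (354, 235) [111.  31. 173.]
w (66, 237) [ 55.  12. 154.]
w (90, 240) [ 50.  12. 134.]
w (222, 227) [ 94.  16. 172.]
w (500, 252) [ 18. 132. 142.]
w (480, 235) [ 18. 100.  71.]
w (300, 260) [ 27.  28. 205.]
w (420, 405) [ 15. 134. 154.]
w (100, 372) [ 20.  33. 167.]
t (225, 199) [109.  44. 121.]
t (323, 201) [109.  33. 106.]
t (275, 202) [108.  44. 122.]
t (174, 194) [ 20. 144.  92.]
t (304, 142) [ 42.  21. 138.]
t (304, 158) [16. 25. 67.]
t (209, 141) [ 17. 143.  97.]
t (250, 185) [ 33.  27. 130.]
t (230, 140) [ 38.  22. 118.]
t (110, 150) [ 60.   9. 102.]
```

```bash
python3 - <<'E'
from h import *
w=dict(np.load("pics/w1.npz"));t=dict(np.load("pics/t1.npz"))
print("W wide");blobs(w,(75,8,90),(130,90,255),(195,120,260,185),.04)
print("W flat");blobs(w,(60,3,60),(130,90,195),(118,110,168,182),.024)
print("W small");blobs(w,(28,3,110),(130,90,192),(15,125,66,175),.065)
print("W carton");blobs(w,(5,90,105),(28,255,255),(285,120,350,195),.088)
print("W jar");blobs(w,(5,90,60),(28,255,255),(220,225,290,270),.135)
print("T wide");blobs(t,(85,20,60),(130,90,255),(205,180,245,220),.04,k=1)
print("T flat");blobs(t,(85,15,50),(130,90,255),(258,180,295,225),.024,k=1)
print("T small");blobs(t,(70,10,85),(130,90,255),(305,180,340,225),.065,k=1)
print("T carton");blobs(t,(5,90,72),(28,255,255),(155,175,195,215),.088,k=1)
print("T cork");blobs(t,(5,70,50),(28,255,255),(190,122,230,162),.115,k=1)
print("T lid");blobs(t,(20,5,128),(70,26,255),(285,120,325,160),.12,k=1)
# riser & deck corners by eye
f=lambda c,p,z,s:ray(c,np.array(p)*s,z).round(4)[:,:2].tolist()
k=512/798
print("riser W front",f(w,[(118,322),(445,312)],.02,k))
print("riser T",(ray(t,np.array([(360,221),(713,220),(358,37),(707,38)])/2.8+[65,90],.02)).round(4)[:,:2].tolist())
print("deck lip W",f(w,[(597,262),(757,265)],.056,k),"T",ray(t,np.array([(42,267),(198,272)])/2.8+[65,90],.056).round(4)[:,:2].tolist(),"T back",ray(t,np.array([(36,66),(197,75)])/2.8+[65,90],.034+.19*np.sin(np.radians(22))+.008).round(4)[:,:2].tolist())
E
```

```text
W wide
px [227. 151.] cent 431.2 67.5 rect [431.5  67.5  63.   65.4  44.9] circ [431.   67.5  33.1]
W flat
px [140. 147.] cent 426.6 -73.0 rect [426.9 -73.3  42.9  77.4  80.9] circ [426.4 -72.9  42.7]
W small
px [ 40. 153.] cent 429.6 -204.8 rect [ 429.8 -205.2   55.3   54.5   16.5] circ [ 429.  -204.2   29.2]
W carton
px [321. 160.] cent 437.1 203.0 rect [437.  203.   38.4  63.1  80.6] circ [437.2 203.   35.1]
W jar
px [252. 255.] cent 557.3 105.6 rect [554.3 105.4  67.7  51.6  89.8] circ [564.1 105.7  36. ]
T wide
px [224. 199.] cent 429.6 67.8 rect [428.7  68.6  61.2  60.9   1.1] circ [429.9  67.5  32.1]
T flat
px [274. 202.] cent 425.9 -72.5 rect [425.2 -72.7  46.2  80.7  80.7] circ [426.3 -71.3  43.8]
T small
px [324. 200.] cent 428.1 -202.3 rect [ 428.1 -201.9   49.    51.9    1.1] circ [ 428.6 -202.3   26.5]
T carton
px [172. 193.] cent 435.8 203.3 rect [435.  203.6  37.6  63.4  80.3] circ [436.2 202.7  33.8]
T cork
px [211. 140.] cent 574.8 105.4 rect [577.  109.2  92.1  70.5   1.7] circ [577.   96.6  48. ]
T lid
px [307. 139.] cent 580.9 -147.1 rect [ 582.8 -147.4   84.    82.6    1.2] circ [ 582.9 -148.8   56.6]
riser W front [[0.5279, -0.1965], [0.5175, 0.1637]]
riser T [[0.5156, 0.159], [0.5242, -0.2022], [0.7126, 0.1694], [0.7206, -0.1985]]
deck lip W [[0.4549, 0.3056], [0.4585, 0.4621]] T [[0.4563, 0.4591], [0.4544, 0.3084]] T back [[0.6388, 0.4553], [0.6336, 0.3042]]
```

Emit:
step_arm(
  targets=[
    [1,0.2,-0.15,0,0],
    [1,0.4,-0.3,0,0],
    [1,0.6,-0.5,0,0],
    [1,0.7,-0.5,0,0],
    [1,0.7,-0.5,0,0],
    [1,0.7,-0.5,0,0],
  ],
)

```text
time_s: 2.25
position: [0.6234, -0.0173, 0.3294]
tcp_rot: [[-1.0, -0.001, -0.0], [-0.001, 1.0, 0.0], [0.0, 0.0, -1.0]]
force: [-0.7, -0.2, -0.5]
opening: 1.0
grasp_force: 0.0
```

```bash
python3 - <<'E'
from h import *
s=read_state();print(s["time_s"],s["position"].round(4))
c=snap("wrist","w2")
cv2.imwrite("pics/w2b.png",cv2.resize(c["color"][:256,:,::-1],(800,400),interpolation=cv2.INTER_CUBIC))
E
```

```text
2.25 [ 0.6234 -0.0173  0.3294]
```

View pics/w2b.png

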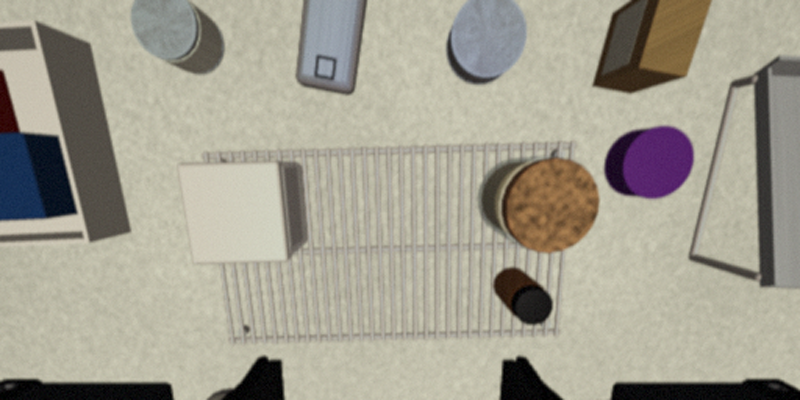

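The view shows the canister lid corners (180,165), (282,162), (289,262), (190,264), cork top centre (551,205), and riser corners (206,154), (574,143), (558,334), (230,340).

```bash
python3 - <<'E'
from h import *
w=dict(np.load("pics/w2.npz"));k=1/1.5625
f=lambda p,z:ray(w,np.array(p)*k,z)[:,:2]
L=f([(180,165),(282,162),(289,262),(190,264)],.12);print("lid",L.round(4).tolist(),L.mean(0).round(4))
blobs(w,(10,5,175),(40,60,255),(112,100,186,172),.12)
h=cv2.cvtColor(w["color"],cv2.COLOR_RGB2HSV);print(h[135,150],h[200,100],h[130,190])
print("cork");blobs(w,(3,90,60),(28,255,255),(315,95,390,165),.135)
R=f([(206,154),(574,143),(558,334),(230,340)],.02);print("riser",R.round(4).tolist());
for a,b in[(0,1),(3,2)]: d=R[b]-R[a];print(np.hypot(*d),np.degrees(np.arctan2(-d[0],d[1])),(R[a]+R[b])/2)
E
```

```text
lid [[0.5402, -0.1812], [0.5379, -0.1021], [0.6165, -0.1019], [0.6182, -0.1838]] [ 0.5782 -0.1422]
px [147. 141.] cent 579.5 -148.2 rect [ 5.773e+02 -1.499e+02  8.710e+01  9.340e+01  1.000e-01] circ [ 581.8 -150.    60.8]
[ 27  25 207] [ 27  29 195] [15 36 86]
cork
px [352. 131.] cent 569.5 103.4 rect [569.3 103.9  69.2  70.1   4.4] circ [569.2 103.3  36.2]
riser [[0.5296, -0.1993], [0.5191, 0.1602], [0.7177, 0.1668], [0.7252, -0.1965]]
0.35969707739149476 1.6864818976766398 [ 0.5243522  -0.01954693]
0.36337346296840717 1.1947381271962179 [ 0.72145676 -0.01482299]
```

Emit:
step_arm(
  targets=[
    [1,-0.2,0.08,0,-0.05],
    [1,-0.38,0.17,-0.1,-0.1],
    [1,-0.57,0.25,-0.25,-0.14],
    [1,-0.766,0.338,-0.4,-0.19],
    [1,-0.766,0.338,-0.55,-0.24],
    [1,-0.766,0.338,-0.7,-0.28],
    [1,-0.766,0.338,-0.8,-0.33],
    [1,-0.766,0.338,-0.85,-0.38],
    [1,-0.766,0.338,-0.9,-0.42],
    [1,-0.766,0.338,-0.924,-0.47],
    [1,-0.766,0.338,-0.924,-0.5],
    [1,-0.766,0.338,-0.924,-0.5],
    [1,-0.766,0.338,-0.924,-0.5],
  ],
)

```text
time_s: 3.6
position: [0.4292, 0.0681, 0.1002]
tcp_rot: [[-0.005, 1.0, 0.0], [1.0, 0.005, 0.0], [0.0, 0.0, -1.0]]
force: [0.5, 0.2, 1.0]
opening: 0.999
grasp_force: 0.0
```

```bash
python3 - <<'E'
from h import *
s=read_state();print(s["time_s"],s["position"].round(4),s["tcp_rot"].round(3).tolist(),s["joint_positions"].round(1))
w=snap("wrist","w3");cv2.imwrite("pics/w3b.png",w["color"][:,:,::-1])
print(proj(w,[.4305,.0675,.04]))
blobs(w,(75,8,60),(130,90,255),(100,60,420,384),.04)
E
```

```text
3.6 [0.4292 0.0681 0.1002] [[-0.005, 1.0, 0.0], [1.0, 0.005, 0.0], [0.0, 0.0, -1.0]] [ -5.8  29.7 115.7   0.   34.6  -6.1]
[[252.37383536 214.45313396]]
px [256. 212.] cent 433.1 72.9 rect [434.5  74.6  50.3  63.9  72.5] circ [432.5  68.7  32.1]
```

View pics/w3b.png

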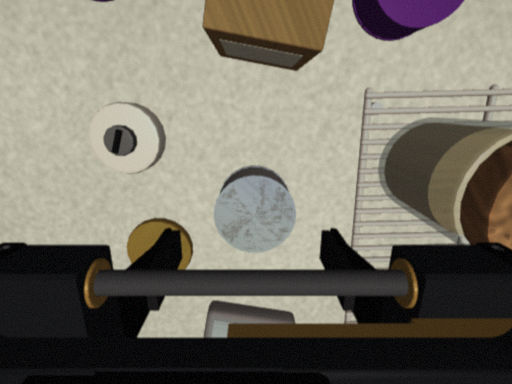

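The tin top is at (255,213), centred between the jaws within about 3 px. I descend and grasp.

Emit:
step_arm(
  targets=[
    [1,0.008,0.002,-0.15,0],
    [1,0.008,0.002,-0.3,0],
    [1,0.008,0.002,-0.32,0],
    [1,0.008,0.002,-0.32,0],
    [-1,0.008,0.002,-0.32,0],
    [-1,0.008,0.002,-0.32,0],
    [-1,0.008,0.002,-0.32,0],
    [-1,0.008,0.002,-0.32,0],
    [-1,0.008,0.002,-0.32,0],
    [-1,0.008,0.002,-0.32,0],
  ],
)

```text
time_s: 4.65
position: [0.4327, 0.0675, 0.0206]
tcp_rot: [[-0.001, 1.0, 0.002], [1.0, 0.001, -0.0], [-0.0, 0.002, -1.0]]
force: [-0.3, -0.3, 7.2]
opening: 0.74
grasp_force: 30.0
```

Emit:
step_arm(
  targets=[
    [-1,0,0,0.16,0],
    [-1,0,-0.1,0.32,0],
    [-1,0,-0.23,0.36,0],
    [-1,0.1,-0.348,0.36,0],
    [-1,0.25,-0.348,0.36,0],
    [-1,0.4,-0.348,0.36,0],
    [-1,0.5,-0.348,0.36,0],
    [-1,0.566,-0.348,0.32,0],
    [-1,0.566,-0.348,0.2,0],
    [-1,0.566,-0.348,0.12,0],
    [-1,0.566,-0.348,0.12,0],
    [-1,0.566,-0.348,0.12,0],
  ],
)

```text
time_s: 5.85
position: [0.5731, -0.0193, 0.0495]
tcp_rot: [[-0.001, 1.0, -0.001], [1.0, 0.001, 0.0], [0.0, -0.001, -1.0]]
force: [1.1, 0.9, -2.5]
opening: 0.741
grasp_force: 30.0
```

```bash
python3 - <<'E'
from h import *
s=read_state();print(s["time_s"],s["position"].round(4))
w=snap("wrist","w4");a=w["color"][:,:,::-1]
t=snap("top","t4");b=cv2.resize(t["color"][80:220,180:340,::-1],(438,384),interpolation=cv2.INTER_CUBIC)
cv2.imwrite("pics/w4b.png",np.hstack([a,b])[:, :800])
c=snap("side","s4")
E
```

```text
5.85 [ 0.5731 -0.0193  0.0495]
```

View pics/w4b.png

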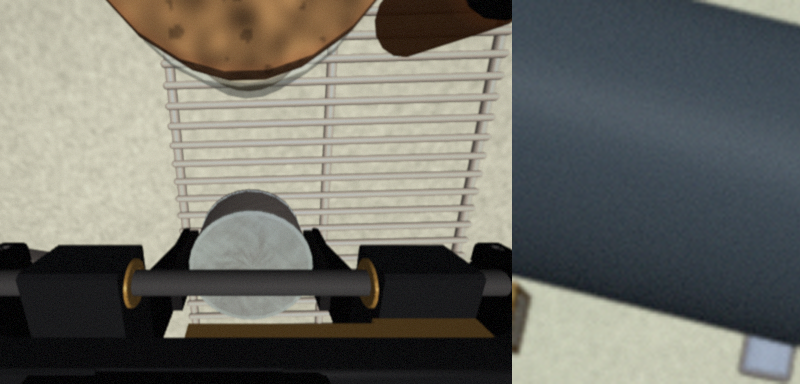

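The tin (250,262) is held level between the jaws, with the riser wires clear below it. I lower it, release and rise.

Emit:
step_arm(
  targets=[
    [-1,0,0,-0.02,0],
    [-1,0,0,-0.036,0],
    [-1,0,0,-0.036,0],
  ],
)

```text
time_s: 6.3
position: [0.5738, -0.0195, 0.0406]
tcp_rot: [[-0.001, 1.0, 0.001], [1.0, 0.001, -0.0], [-0.0, 0.001, -1.0]]
force: [1.2, 0.8, 0.2]
opening: 0.738
grasp_force: 30.0
```

Emit:
step_arm(
  targets=[
    [-1,0,0,-0.006,0],
    [-1,0,0,-0.006,0],
    [0.7,0,0,-0.006,0],
    [0.7,0,0,-0.006,0],
    [0.7,0,0,-0.006,0],
    [0.7,0,0,-0.006,0],
    [0.7,0,0,0.04,0],
    [0.7,0,0,0.2,0],
    [1,0,0,0.4,0],
    [1,0,0,0.5,0],
    [1,0,0,0.5,0],
  ],
)

```text
time_s: 7.4
position: [0.5766, -0.02, 0.1707]
tcp_rot: [[-0.001, 1.0, 0.01], [1.0, 0.001, -0.002], [-0.002, 0.01, -1.0]]
force: [1.0, 0.5, 0.4]
opening: 0.974
grasp_force: 0.0
```

Emit:
step_arm(
  targets=[
    [1,-0.14,-0.14,0.04,0],
    [1,-0.28,-0.28,0.04,0],
    [1,-0.42,-0.42,0.04,0],
    [1,-0.56,-0.56,0,0],
    [1,-0.582,-0.7,-0.1,0],
    [1,-0.582,-0.736,-0.264,0],
    [1,-0.582,-0.736,-0.264,0],
    [1,-0.582,-0.736,-0.264,0],
    [1,-0.582,-0.736,-0.264,0],
  ],
)

```text
time_s: 8.3
position: [0.4285, -0.2028, 0.1008]
tcp_rot: [[-0.002, 1.0, 0.001], [1.0, 0.002, -0.001], [-0.001, 0.001, -1.0]]
force: [0.0, 0.7, 0.5]
opening: 0.998
grasp_force: 0.0
```

```bash
python3 - <<'E'
from h import *
s=read_state();print(s["time_s"],s["position"].round(4))
w=snap("wrist","w5");t=snap("top","t5");c=snap("side","s5")
print(proj(w,[.4285,-.203,.065]))
print("wide");blobs(t,(85,15,50),(130,90,255),(235,115,285,165),.06,k=1,amin=60)
a=w["color"][:,:,::-1];b=cv2.resize(t["color"][90:250,190:310,::-1],(288,384),interpolation=cv2.INTER_CUBIC)
cv2.imwrite("pics/w5b.png",np.hstack([a,b]))
E
```

```text
8.3 [ 0.4285 -0.2028  0.1008]
[[250.58733899 226.20757632]]
wide
px [260. 140.] cent 595.9 -26.6 rect [595.6 -27.4 141.3 138.1   1.4] circ [595.7 -27.4  98.7]
```

View pics/w5b.png

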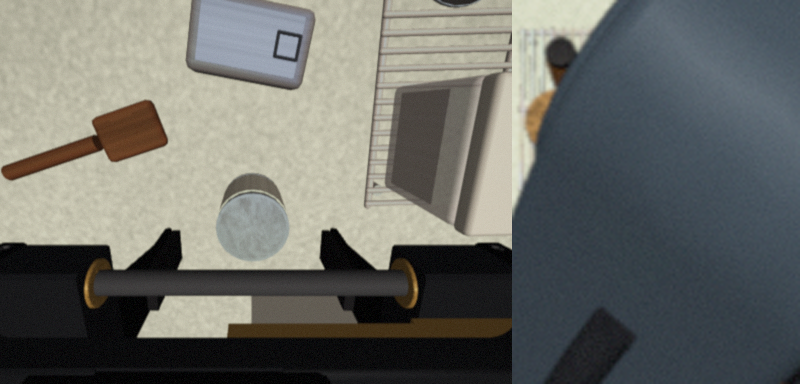

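The small tin top is at (252,226), as predicted (250.6,226.2). I grasp it.

Emit:
step_arm(
  targets=[
    [1,0.005,0,-0.12,0],
    [1,0.005,0,-0.24,0],
    [1,0.005,0,-0.24,0],
    [1,0.005,0,-0.24,0],
    [-1,0.005,0,-0.24,0],
    [-1,0.005,0,-0.24,0],
    [-1,0.005,0,-0.24,0],
    [-1,0.005,0,-0.24,0],
    [-1,0.005,0,-0.24,0],
    [-1,0.005,0,-0.24,0],
    [-1,0.005,0,-0.24,0],
  ],
)

```text
time_s: 9.55
position: [0.4294, -0.2036, 0.0398]
tcp_rot: [[-0.001, 1.0, 0.0], [1.0, 0.001, -0.0], [-0.0, 0.0, -1.0]]
force: [-0.1, 1.0, 3.5]
opening: 0.589
grasp_force: 30.0
```

Emit:
step_arm(
  targets=[
    [-1,0,0,0.16,0],
    [-1,0,0.1,0.32,0],
    [-1,0.04,0.28,0.36,0],
    [-1,0.12,0.452,0.36,0],
    [-1,0.12,0.452,0.36,0],
    [-1,0.12,0.452,0.36,0],
    [-1,0.12,0.452,0.36,0],
  ],
)

```text
time_s: 10.25
position: [0.4589, -0.091, 0.1291]
tcp_rot: [[-0.0, 1.0, -0.001], [1.0, 0.0, 0.0], [0.0, -0.001, -1.0]]
force: [-0.4, 0.1, -0.9]
opening: 0.59
grasp_force: 30.0
```

```bash
python3 - <<'E'
from h import *
s=read_state();print(s["time_s"],s["position"].round(4))
w=snap("wrist","w6");t=snap("top","t6");c=snap("side","s6")
print(proj(w,[[.574,-.019,.06],[.574,-.019,.02],[.46,-.09,.145]]),proj(c,[.574,-.019,.06]))
a=w["color"][:,:,::-1];b=c["color"][100:260,200:400,::-1];b=cv2.resize(b,(288,230))
b=np.vstack([b,np.zeros((154,288,3),np.uint8)])
cv2.imwrite("pics/w6b.png",np.hstack([a,b]))
E
```

```text
10.25 [ 0.4589 -0.091   0.1291]
[[403.69584569 120.3728124 ]
 [380.74974575 118.25707638]
 [252.76726133 262.10887999]] [[294.19608939 179.83541438]]
```

View pics/w6b.png

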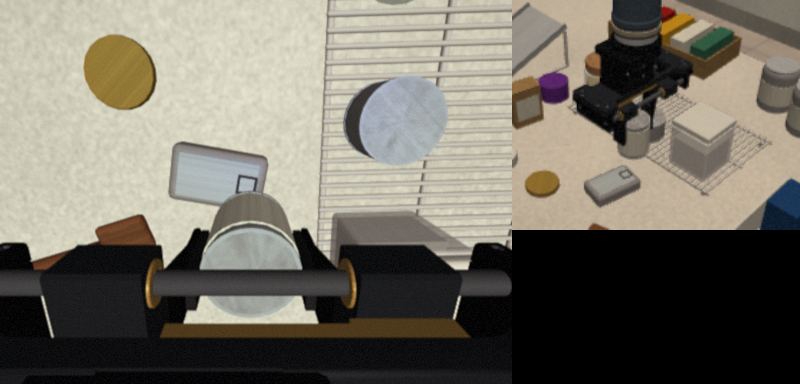

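The placed wide tin is at (404,120), against a predicted (403.7,120.4). I check the held tin's offset.

```bash
python3 - <<'E'
from h import *
w=dict(np.load("pics/w6.npz"))
for z in(.15,.154,.158):print(proj(w,[.4589,-.091,z]))
w4=dict(np.load("pics/w4.npz"));print(proj(w4,[.5731,-.0193,.0695]))
blobs(w,(75,8,60),(130,90,255),(340,70,450,170),.06)
h=cv2.cvtColor(w["color"],cv2.COLOR_RGB2HSV)
print(h[222:232,252].tolist(),h[250:,252][:70:5].tolist())
E
```

```text
[[250.73985534 268.68192911]]
[[250.7351237  272.87489167]]
[[250.73014124 277.29011284]]
[[250.66026851 267.60936651]]
px [402. 120.] cent 572.8 -20.1 rect [573.  -20.2  65.7  64.3   0. ] circ [572.8 -20.2  33.1]
[[30, 28, 194], [35, 24, 139], [13, 27, 84], [9, 24, 75], [15, 18, 84], [0, 0, 106], [77, 11, 161], [75, 11, 181], [76, 15, 185], [74, 15, 181]] [[51, 11, 164], [55, 9, 170], [56, 11, 166], [50, 14, 167], [0, 15, 50], [120, 5, 48], [170, 12, 64], [0, 13, 76], [120, 7, 74], [30, 6, 88], [40, 14, 162], [55, 9, 171], [50, 10, 153], [64, 11, 178]]
```

Emit:
step_arm(
  targets=[
    [-1,0,0.14,0,0],
    [-1,0,0.282,0,0],
    [-1,0.15,0.282,0,0],
    [-1,0.3,0.282,0,0],
    [-1,0.455,0.282,0,0],
    [-1,0.455,0.282,-0.05,0],
    [-1,0.455,0.282,-0.1,0],
    [-1,0.455,0.282,-0.112,0],
    [-1,0.455,0.282,-0.118,0],
    [-1,0.455,0.282,-0.118,0],
    [-1,0.455,0.282,-0.118,0],
  ],
)

```text
time_s: 11.5
position: [0.5715, -0.0202, 0.0999]
tcp_rot: [[0.0, 1.0, -0.002], [1.0, -0.0, 0.0], [0.0, -0.002, -1.0]]
force: [-1.0, -0.3, -0.6]
opening: 0.587
grasp_force: 30.0
```

Emit:
step_arm(
  targets=[
    [-1,0.002,0,-0.005,0],
    [-1,0.002,0,-0.005,0],
    [-1,0.002,0,-0.005,0],
  ],
)

```text
time_s: 11.8
position: [0.5718, -0.0201, 0.0998]
tcp_rot: [[-0.001, 1.0, -0.003], [1.0, 0.001, -0.0], [-0.0, -0.003, -1.0]]
force: [-5.1, -1.3, 9.3]
opening: 0.588
grasp_force: 30.0
```

```bash
python3 - <<'E'
from h import *
for i in range(3):
  s=read_state();print(s["time_s"],s["position"].round(4),s["force"].round(1))
  w=snap("wrist","w7")
E
```

```text
11.8 [ 0.5718 -0.0201  0.0998] [-5.1 -1.3  9.3]
11.85 [ 0.5718 -0.0201  0.0999] [-4.9 -1.1  9.1]
11.9 [ 0.5718 -0.0201  0.0999] [-4.1 -0.9  9.6]
```

Emit:
step_arm(
  targets=[
    [-1,0,0,0.004,0],
    [0.5,0,0,0.004,0],
    [0.5,0,0,0.004,0],
    [0.5,0,0,0.004,0],
    [0.5,0,0,0.004,0],
    [0.5,0,0,0.08,0],
    [0.7,0,0,0.25,0],
    [1,0,0,0.4,0],
    [1,0,0,0.5,0],
    [1,0,0,0.5,0],
  ],
)

```text
time_s: 12.95
position: [0.5763, -0.0204, 0.228]
tcp_rot: [[-0.001, 1.0, 0.009], [1.0, 0.001, -0.002], [-0.002, 0.009, -1.0]]
force: [0.4, -0.8, -0.8]
opening: 0.97
grasp_force: 0.0
```

Emit:
step_arm(
  targets=[
    [1,-0.12,0.15,0,0.045],
    [1,-0.24,0.3,0,0.09],
    [1,-0.36,0.45,0,0.135],
    [1,-0.48,0.6,0,0.18],
    [1,-0.552,0.75,-0.03,0.22],
    [1,-0.552,0.89,-0.1,0.27],
    [1,-0.552,0.89,-0.2,0.31],
    [1,-0.552,0.89,-0.3,0.36],
    [1,-0.552,0.89,-0.35,0.4],
    [1,-0.552,0.89,-0.377,0.43],
    [1,-0.552,0.89,-0.377,0.4478],
    [1,-0.552,0.89,-0.377,0.4478],
    [1,-0.552,0.89,-0.377,0.4478],
  ],
)

```text
time_s: 14.25
position: [0.4352, 0.2025, 0.129]
tcp_rot: [[-0.986, 0.164, -0.001], [0.164, 0.986, -0.0], [0.001, -0.0, -1.0]]
force: [0.4, 0.7, -0.6]
opening: 1.0
grasp_force: 0.0
```

```bash
python3 - <<'E'
from h import *
s=read_state();print(s["time_s"],s["position"].round(4),s["tcp_rot"].round(3).tolist())
w=snap("wrist","w8");t=snap("top","t8");c=snap("side","s8")
print(proj(w,[.436,.203,.088]));
h=cv2.cvtColor(t["color"],cv2.COLOR_RGB2HSV);print(proj(t,[[.573,-.02,.125],[.573,-.02,.06]]))
blobs(w,(5,90,105),(28,255,255),(120,60,400,384),.088)
a=w["color"][:,:,::-1];b=cv2.resize(t["color"][90:190,190:340,::-1],(288,192),interpolation=cv2.INTER_CUBIC);b2=cv2.resize(c["color"][100:233,220:420,::-1],(288,192))
cv2.imwrite("pics/w8b.png",np.hstack([a,np.vstack([b,b2])]))
E
```

```text
14.25 [0.4352 0.2025 0.129 ] [[-0.986, 0.164, -0.001], [0.164, 0.986, -0.0], [0.001, -0.0, -1.0]]
[[251.67546145 224.59586766]]
[[257.96243934 140.41055296]
 [257.04534388 147.05812567]]
px [252. 224.] cent 437.8 203.2 rect [437.7 203.1  38.9  62.5  80.2] circ [437.6 203.3  36.2]
```

View pics/w8b.png

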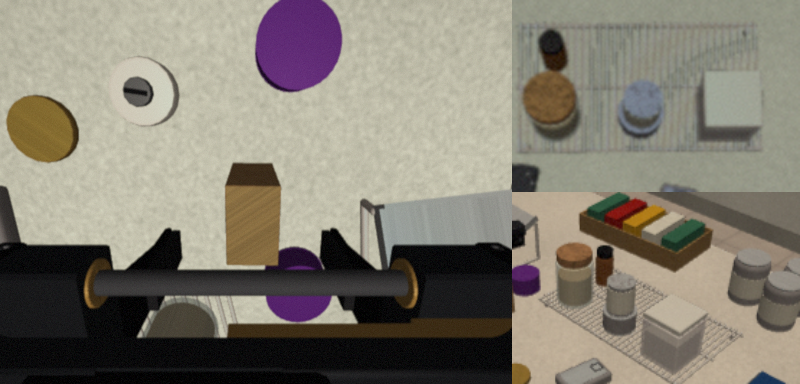

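The stack stands upright on the riser (top crop at about (640,105)). The carton top (252,213) is centred and square between the jaws, so I grasp it.

Emit:
step_arm(
  targets=[
    [1,0.006,0,-0.15,0],
    [1,0.006,0,-0.284,0],
    [1,0.006,0,-0.284,0],
    [1,0.006,0,-0.284,0],
    [-1,0.006,0,-0.284,0],
    [-1,0.006,0,-0.284,0],
    [-1,0.006,0,-0.284,0],
    [-1,0.006,0,-0.284,0],
    [-1,0.006,0,-0.284,0],
    [-1,0.006,0,-0.284,0],
    [-1,0.006,0,-0.284,0],
    [-1,0.006,0,-0.284,0],
  ],
)

```text
time_s: 15.6
position: [0.4371, 0.2026, 0.0586]
tcp_rot: [[-0.987, 0.163, 0.0], [0.163, 0.987, 0.0], [-0.0, 0.0, -1.0]]
force: [-0.2, 0.6, 1.4]
opening: 0.461
grasp_force: 30.0
```

```bash
python3 - <<'E'
from h import *
s=read_state();print(s["time_s"],s["position"].round(4))
t=dict(np.load("pics/t8.npz"));b=cv2.resize(t["color"][110:180,225:335,::-1],(792,504),interpolation=cv2.INTER_CUBIC);cv2.imwrite("pics/t8b.png",b)
E
```

```text
15.6 [0.4371 0.2026 0.0586]
```

View pics/t8b.png

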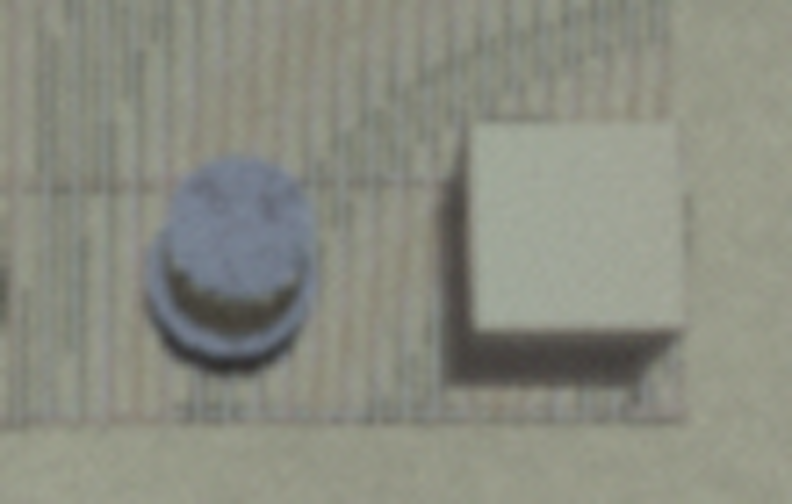

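By eye the small tin's top ring (240,228) and the wide tin's (232,275) match the predictions for a common axis to about 1 mm. Now I carry the carton over.

Emit:
step_arm(
  targets=[
    [-1,0,0,0.2,0],
    [-1,0,0,0.4,0],
    [-1,0,-0.02,0.6,0.02],
    [-1,0.12,-0.15,0.7,0.04],
    [-1,0.24,-0.3,0.7,0.0606],
    [-1,0.36,-0.45,0.7,0.0606],
    [-1,0.48,-0.6,0.7,0.0606],
    [-1,0.6,-0.75,0.7,0.0606],
    [-1,0.72,-0.9,0.7,0.0606],
    [-1,0.85,-1,0.7,0.0606],
    [-1,0.908,-1,0.7,0.0606],
    [-1,0.908,-1,0.7,0.0606],
  ],
)

```text
time_s: 16.8
position: [0.6654, -0.0488, 0.2324]
tcp_rot: [[-1.0, -0.025, 0.0], [-0.025, 1.0, 0.0], [-0.0, 0.0, -1.0]]
force: [-0.2, -0.1, -1.2]
opening: 0.454
grasp_force: 30.0
```

Emit:
step_arm(
  targets=[
    [-1,0,-0.2,0,0],
    [-1,0,-0.376,0,0],
    [-1,0,-0.376,0,0],
    [-1,0,-0.376,0,0],
    [-1,0,-0.376,0,0],
  ],
)

```text
time_s: 17.3
position: [0.663, -0.1397, 0.2332]
tcp_rot: [[-1.0, -0.028, -0.002], [-0.028, 1.0, 0.001], [0.002, 0.001, -1.0]]
force: [0.2, 0.4, -1.0]
opening: 0.456
grasp_force: 30.0
```

```bash
python3 - <<'E'
from h import *
s=read_state();print(s["time_s"],s["position"].round(4),s["tcp_rot"].round(3).tolist())
w=snap("wrist","w9");print(proj(w,[[.5775,-.143,.12]]))
cv2.imwrite("pics/w9b.png",cv2.resize(w["color"][:,:,::-1],(768,576),interpolation=cv2.INTER_CUBIC))
t=dict(np.load("pics/t8.npz"))
L=ray(t,np.array([(468,123),(678,122),(683,330),(476,330)])/7.2+[225,110]-.43,.12);print(L.round(4)[:,:2].tolist(),L.mean(0))
E
```

```text
17.3 [ 0.663  -0.1397  0.2332] [[-1.0, -0.028, -0.002], [-0.028, 1.0, 0.001], [0.002, 0.001, -1.0]]
[[249.5989494  102.88614473]]
[[0.6137, -0.1028], [0.6159, -0.1798], [0.5378, -0.1806], [0.5362, -0.1057]] [ 0.57590062 -0.14220721  0.12      ]
```

View pics/w9b.png

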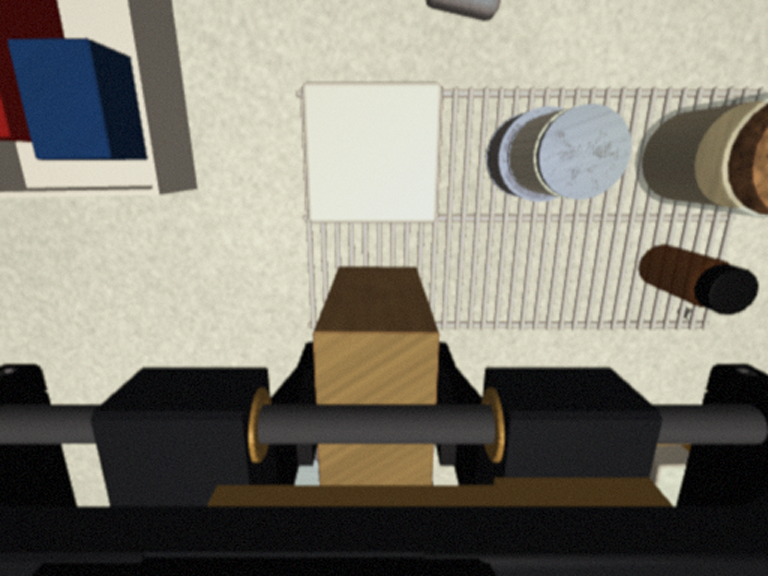

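Lid corners at (304,84)–(437,221) put the canister at about (0.577,-0.143), matching the plan. Lowering the carton.

Emit:
step_arm(
  targets=[
    [-1,0,-0.002,-0.15,0],
    [-1,0,-0.002,-0.3,0],
    [-1,0,-0.002,-0.45,0],
    [-1,0,-0.002,-0.56,0],
    [-1,0,-0.002,-0.6,0],
    [-1,0,-0.002,-0.612,0],
    [-1,0,-0.002,-0.612,0],
    [-1,0,-0.002,-0.612,0],
  ],
)

```text
time_s: 18.15
position: [0.6655, -0.1421, 0.0826]
tcp_rot: [[-1.0, -0.028, 0.003], [-0.028, 1.0, -0.001], [-0.003, -0.001, -1.0]]
force: [-0.2, 1.3, -0.6]
opening: 0.459
grasp_force: 30.0
```

```bash
python3 - <<'E'
from h import *
s=read_state();print(s["time_s"],s["position"].round(4),s["force"].round(1))
w=snap("wrist","w10");c=snap("side","s10")
a=w["color"][:,:,::-1];b2=cv2.resize(c["color"][130:262,290:390,::-1],(288,384))
cv2.imwrite("pics/w10b.png",np.hstack([a,b2]))
E
```

```text
18.15 [ 0.6655 -0.1421  0.0826] [-0.2  1.3 -0.6]
```

View pics/w10b.png

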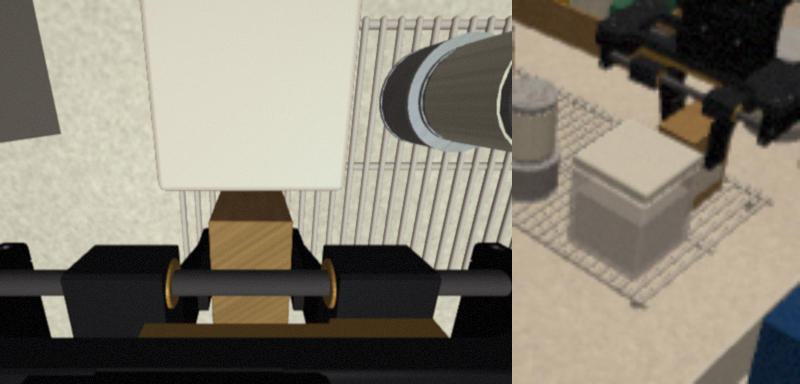

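The canister's back lid edge (160–342, row 189) and the carton's front top edge (211–292, row 221) share the centre column 251. I compute the gap.

```bash
python3 - <<'E'
from h import *
w=dict(np.load("pics/w10.npz"))
print(ray(w,[(251,189)],.12).round(4),ray(w,[(251,221)],.1115).round(4))
E
```

```text
[[ 0.6164 -0.1433  0.12  ]] [[ 0.6345 -0.1428  0.1115]]
```

Emit:
step_arm(
  targets=[
    [-1,-0.008,0,-0.006,0],
    [-1,-0.008,0,-0.01,0],
    [-1,-0.008,0,-0.012,0],
    [-1,-0.008,0,-0.012,0],
  ],
)

```text
time_s: 18.65
position: [0.6621, -0.1421, 0.0786]
tcp_rot: [[-1.0, -0.027, 0.0], [-0.027, 1.0, -0.0], [-0.0, -0.0, -1.0]]
force: [-2.1, 1.5, 5.8]
opening: 0.458
grasp_force: 30.0
```

Emit:
step_arm(
  targets=[
    [0.3,-0.008,0,-0.01,0],
    [0.3,-0.008,0,-0.01,0],
    [0.3,-0.008,0,-0.01,0],
    [0.3,-0.008,0,-0.01,0],
    [0.3,-0.008,0,0.06,0],
    [0.5,-0.008,0,0.2,0],
    [1,-0.008,0,0.4,0],
    [1,-0.008,0,0.56,0],
    [1,-0.008,0,0.6,0],
    [1,-0.008,0,0.6,0],
  ],
)

```text
time_s: 19.65
position: [0.6613, -0.1424, 0.2301]
tcp_rot: [[-1.0, -0.027, 0.005], [-0.027, 1.0, -0.002], [-0.005, -0.002, -1.0]]
force: [-0.1, -0.4, -0.1]
opening: 0.974
grasp_force: 0.0
```

```bash
python3 - <<'E'
from h import *
s=read_state();print(s["time_s"],s["position"].round(4))
w=snap("wrist","w11")
print("flat");t=snap("top","t11");blobs(t,(85,15,50),(130,90,255),(258,180,295,225),.024,k=1)
blobs(w,(5,90,105),(28,255,255),(150,150,350,230),.108)
c=snap("side","s11")
E
```

```text
19.65 [ 0.6613 -0.1424  0.2301]
flat
px [276. 202.] cent 425.6 -76.9 rect [425.4 -77.3 125.  102.5   0.8] circ [425.4 -77.3  80.8]
px [251. 191.] cent 661.6 -141.8 rect [ 661.6 -141.8   60.8   38.8    1.7] circ [ 661.6 -141.9   35.9]
```

The carton stands at (0.6616,-0.1418), turned 1.7°. That leaves a gap of about 13–15 mm, centred behind the canister. Next, the flat tin.

Emit:
step_arm(
  targets=[
    [1,-0.19,0.06,0,-0.02],
    [1,-0.38,0.12,0,-0.04],
    [1,-0.57,0.18,0,-0.059],
    [1,-0.76,0.24,0,-0.059],
    [1,-0.944,0.274,-0.05,-0.059],
    [1,-0.944,0.274,-0.2,-0.059],
    [1,-0.944,0.274,-0.4,-0.059],
    [1,-0.944,0.274,-0.524,-0.059],
    [1,-0.944,0.274,-0.524,-0.059],
    [1,-0.944,0.274,-0.524,-0.059],
  ],
)

```text
time_s: 20.8
position: [0.4231, -0.073, 0.0956]
tcp_rot: [[-0.987, 0.158, -0.004], [0.158, 0.987, 0.002], [0.004, 0.001, -1.0]]
force: [0.5, -1.0, -0.2]
opening: 0.997
grasp_force: 0.0
```

```bash
python3 - <<'E'
from h import *
s=read_state();print(s["time_s"],s["position"].round(4),s["tcp_rot"].round(3).tolist())
w=snap("wrist","w12");t=snap("top","t12");print(proj(w,[.4265,-.073,.024]))
blobs(w,(60,3,60),(130,90,200),(185,120,330,265),.024)
cv2.imwrite("pics/w12b.png",np.hstack([w["color"][:,:,::-1],cv2.resize(t["color"][90:218,60:156,::-1],(288,384),interpolation=cv2.INTER_CUBIC)]))
E
```

```text
20.8 [ 0.4231 -0.073   0.0956] [[-0.987, 0.158, -0.004], [0.158, 0.987, 0.002], [0.004, 0.001, -1.0]]
[[251.31104422 213.45933231]]
px [251. 211.] cent 426.1 -73.6 rect [426.1 -73.7  44.3  79.6  79.4] circ [426.1 -73.   44.4]
```

View pics/w12b.png

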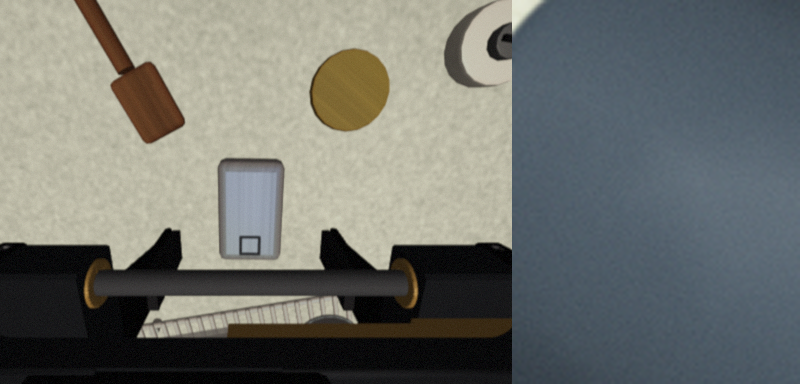

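The flat tin (251,208) is square and centred between the jaws. That was my last picture; from here I rely on numbers. I grasp.

Emit:
step_arm(
  targets=[
    [1,0,0,-0.17,0],
    [1,0,0,-0.3,0],
    [1,0,0,-0.344,0],
    [1,0,0,-0.344,0],
    [1,0,0,-0.344,0],
    [-1,0,0,-0.344,0],
    [-1,0,0,-0.344,0],
    [-1,0,0,-0.344,0],
    [-1,0,0,-0.344,0],
    [-1,0,0,-0.344,0],
    [-1,0,0,-0.344,0],
    [-1,0,0,-0.344,0],
  ],
)

```text
time_s: 22.1
position: [0.4242, -0.0735, 0.0107]
tcp_rot: [[-0.987, 0.158, 0.0], [0.158, 0.987, -0.0], [-0.0, -0.0, -1.0]]
force: [-0.5, 1.0, 4.7]
opening: 0.628
grasp_force: 29.9
```

Emit:
step_arm(
  targets=[
    [-1,0,0,0.15,0],
    [-1,0,0,0.35,0],
    [-1,0,0.1,0.55,0.02],
    [-1,0.05,0.28,0.744,0.044],
    [-1,0.1,0.46,0.744,0.044],
    [-1,0.2,0.64,0.744,0.044],
    [-1,0.25,0.82,0.744,0.044],
    [-1,0.25,0.91,0.744,0.044],
    [-1,0.25,0.91,0.744,0.044],
  ],
)

```text
time_s: 23.0
position: [0.4863, 0.1579, 0.196]
tcp_rot: [[-1.0, 0.015, -0.0], [0.015, 1.0, 0.001], [0.0, 0.001, -1.0]]
force: [0.6, -0.8, -1.9]
opening: 0.635
grasp_force: 29.9
```

Emit:
step_arm(
  targets=[
    [-1,0.05,0.19,0,0],
    [-1,0.1,0.38,0,0],
    [-1,0.16,0.57,0,0],
    [-1,0.2,0.76,0,0],
    [-1,0.264,0.91,0,0],
    [-1,0.264,0.91,-0.15,0],
    [-1,0.264,0.91,-0.26,0],
    [-1,0.264,0.91,-0.26,0],
    [-1,0.264,0.91,-0.26,0],
  ],
)

```text
time_s: 23.9
position: [0.5521, 0.3804, 0.1306]
tcp_rot: [[-1.0, 0.021, -0.003], [0.021, 1.0, -0.001], [0.003, -0.001, -1.0]]
force: [0.7, 0.3, -1.2]
opening: 0.63
grasp_force: 29.9
```

```bash
python3 - <<'E'
from h import *
s=read_state();print(s["time_s"],s["position"].round(4),s["tcp_rot"].round(3).tolist(),s["force"].round(1),s["opening"])
w=snap("wrist","w13");c=snap("side","s13")
# lip & rail edges: sample intensity profiles
g=cv2.cvtColor(w["color"],cv2.COLOR_RGB2GRAY).astype(int)
for p in [[.458,.459,.054],[.458,.308,.054],[.466,.384,.034]]: print(proj(w,p).round(1))
ls=cv2.createLineSegmentDetector().detect(g.astype(np.uint8))[0][:,0]
for l in ls:
    L=np.hypot(l[2]-l[0],l[3]-l[1])
    if L>45 and max(l[1],l[3])<245: print(l.round(0),ray(w,[l[:2],l[2:]],.054)[:,:2].round(3).tolist())
E
```

```text
23.9 [0.5521 0.3804 0.1306] [[-1.0, 0.021, -0.003], [0.021, 1.0, -0.001], [0.003, -0.001, -1.0]] [ 0.7  0.3 -1.2] 0.6299541537636937
[[352.4  88.2]]
[[153.1  92.5]]
[[253.1 101.9]]
[ 69. 244. 154. 244.] [[0.584, 0.218], [0.585, 0.294]]
[353. 244. 427. 244.] [[0.589, 0.471], [0.59, 0.536]]
[  0. 186.  17. 240.] [[0.529, 0.172], [0.578, 0.173]]
[352. 242. 350. 102.] [[0.586, 0.469], [0.468, 0.458]]
[356.  98. 357. 242.] [[0.465, 0.462], [0.586, 0.474]]
[208. 180. 293. 180.] [[0.527, 0.345], [0.529, 0.416]]
[  8. 169.  30. 241.] [[0.515, 0.182], [0.58, 0.183]]
[ 26. 241.   3. 167.] [[0.58, 0.18], [0.513, 0.178]]
[162.  85. 363.  89.] [[0.453, 0.315], [0.459, 0.467]]
[348. 103. 174.  99.] [[0.468, 0.457], [0.463, 0.324]]
[289. 205. 212. 203.] [[0.55, 0.413], [0.548, 0.347]]
[298. 189. 204. 188.] [[0.537, 0.42], [0.534, 0.342]]
```

Emit:
step_arm(
  targets=[
    [-1,0,0.016,-0.06,0],
    [-1,0,0.016,-0.112,0],
    [-1,0,0.016,-0.12,0],
    [-1,0,0.016,-0.128,0],
    [-1,0,0.016,-0.128,0],
  ],
)

```text
time_s: 24.5
position: [0.5523, 0.3855, 0.0995]
tcp_rot: [[-1.0, 0.02, -0.001], [0.02, 1.0, -0.0], [0.001, -0.0, -1.0]]
force: [1.3, -0.0, -1.3]
opening: 0.631
grasp_force: 29.9
```

```bash
python3 - <<'E'
from h import *
s=read_state();print(s["time_s"],s["position"].round(4),s["force"].round(1),s["moment"].round(2))
E
```

```text
24.5 [0.5523 0.3855 0.0995] [ 1.3 -0.  -1.3] [0.03 0.03 0.01]
```

Not yet in contact. I lower slowly so the deck turns the tin in the pads.

Emit:
step_arm(
  targets=[
    [-1,0,0,-0.006,0],
    [-1,0,0,-0.012,0],
    [-1,0,0,-0.016,0],
    [-1,0,0,-0.016,0],
  ],
)

```text
time_s: 24.9
position: [0.5524, 0.3856, 0.0966]
tcp_rot: [[-1.0, 0.02, 0.0], [0.02, 1.0, 0.0], [-0.0, 0.0, -1.0]]
force: [-3.7, -0.8, 4.3]
opening: 0.629
grasp_force: 30.0
```

Emit:
step_arm(
  targets=[
    [-1,0,0,-0.004,0],
    [-1,0,0,-0.008,0],
    [-1,0,0,-0.012,0],
    [-1,0,0,-0.012,0],
  ],
)

```text
time_s: 25.3
position: [0.552, 0.3856, 0.0933]
tcp_rot: [[-1.0, 0.02, -0.001], [0.02, 1.0, -0.0], [0.001, -0.0, -1.0]]
force: [-3.4, -0.1, 5.1]
opening: 0.629
grasp_force: 30.0
```

Contact came at the predicted height, and the tin is pivoting at a steady 5 N or so.

Emit:
step_arm(
  targets=[
    [-1,0,0,-0.006,0],
    [-1,0,0,-0.012,0],
    [-1,0,0,-0.018,0],
    [-1,0,0,-0.024,0],
    [-1,0,0,-0.028,0],
    [-1,0,0,-0.028,0],
  ],
)

```text
time_s: 25.9
position: [0.5523, 0.3857, 0.0856]
tcp_rot: [[-1.0, 0.02, -0.0], [0.02, 1.0, 0.0], [0.0, 0.0, -1.0]]
force: [-4.8, 0.8, 5.0]
opening: 0.63
grasp_force: 30.0
```

Emit:
step_arm(
  targets=[
    [-1,0,0,-0.004,0],
    [-1,0,0,-0.008,0],
    [-1,0,0,-0.008,0],
  ],
)

```text
time_s: 26.2
position: [0.5527, 0.3858, 0.0835]
tcp_rot: [[-1.0, 0.02, 0.0], [0.02, 1.0, 0.0], [-0.0, 0.0, -1.0]]
force: [-3.2, 1.0, 4.4]
opening: 0.631
grasp_force: 30.0
```

Emit:
step_arm(
  targets=[
    [0.6,0,0,0,0],
    [0.6,0,0,0,0],
    [0.6,0,0,0,0],
    [0.6,0,0,0,0],
    [0.6,0,0,0.1,0],
    [0.6,0,0,0.3,0],
    [0.6,0,0,0.5,0],
    [0.6,0,0,0.65,0],
    [0.6,0,0,0.65,0],
    [0.6,0,0,0.65,0],
    [0.6,0,0,0.65,0],
  ],
)

```text
time_s: 27.3
position: [0.5516, 0.385, 0.2442]
tcp_rot: [[-1.0, 0.02, -0.003], [0.02, 1.0, -0.002], [0.003, -0.002, -1.0]]
force: [-0.2, 0.0, 0.3]
opening: 0.803
grasp_force: 0.0
```

```bash
cat > chk.py <<'E'
from h import *
s=read_state();print(s["time_s"],s["position"].round(4),s["force"].round(1))
w=snap("wrist","w14");t=snap("top","t14");c=snap("side","s14")
o=np.array([.466,.387,.034]);r=np.radians(22);y=np.radians(-1.2)
X=np.array([np.cos(r)*np.cos(y),np.cos(r)*np.sin(y),np.sin(r)]);Y=np.array([-np.sin(y),np.cos(y),0]);Z=np.cross(X,Y)
q=[o+X*a+Y*b+Z*.024 for a in(0.004,.09) for b in(-.0275,.0275)];print(proj(w,q).round().tolist())
# rectify deck plane 24 mm above surface: rows = slope distance (mm)
pts=np.float32([o+X*a+Y*b+Z*.024 for a,b in[(-.02,-.08),(-.02,.08),(.19,.08),(.19,-.08)]])
H=cv2.getPerspectiveTransform(proj(w,pts).astype(np.float32),np.float32([(0,0),(160,0),(160,210),(0,210)]))
R=cv2.warpPerspective(w["color"],H,(160,210));hs=cv2.cvtColor(R,cv2.COLOR_RGB2HSV)
print("s=-20..190 step5 along centre (S,V):");print([(5*i-20,*hs[5*i,80,:].tolist()) for i in range(30)])
print("across at s=45:",[(5*i-80,*hs[65,5*i,:].tolist()) for i in range(32)])
E
python3 chk.py
```

```text
27.3 [0.5516 0.385  0.2442] [-0.2  0.   0.3]
[[227.0, 99.0], [276.0, 99.0], [226.0, 175.0], [276.0, 175.0]]
s=-20..190 step5 along centre (S,V):
[(-20, 27, 28, 202), (-15, 27, 29, 196), (-10, 29, 26, 204), (-5, 28, 24, 191), (0, 20, 13, 120), (5, 11, 28, 129), (10, 34, 11, 164), (15, 35, 9, 164), (20, 43, 11, 164), (25, 47, 11, 165), (30, 45, 9, 164), (35, 40, 9, 164), (40, 48, 8, 166), (45, 47, 11, 166), (50, 50, 9, 167), (55, 55, 9, 167), (60, 50, 9, 167), (65, 70, 7, 105), (70, 60, 9, 168), (75, 64, 11, 168), (80, 60, 3, 80), (85, 19, 20, 139), (90, 14, 28, 100), (95, 66, 7, 174), (100, 65, 9, 170), (105, 71, 12, 173), (110, 79, 12, 170), (115, 79, 12, 172), (120, 79, 12, 173), (125, 80, 13, 173)]
across at s=45: [(-80, 26, 28, 200), (-75, 26, 30, 202), (-70, 41, 12, 166), (-65, 45, 10, 156), (-60, 47, 11, 161), (-55, 50, 10, 159), (-50, 40, 9, 166), (-45, 40, 9, 163), (-40, 54, 8, 163), (-35, 51, 11, 165), (-30, 50, 9, 164), (-25, 17, 22, 103), (-20, 21, 12, 143), (-15, 45, 6, 166), (-10, 49, 12, 167), (-5, 45, 12, 167), (0, 47, 11, 166), (5, 50, 9, 171), (10, 49, 12, 164), (15, 45, 9, 168), (20, 48, 8, 159), (25, 15, 21, 120), (30, 43, 11, 162), (35, 38, 6, 163), (40, 51, 11, 165), (45, 47, 11, 164), (50, 45, 6, 160), (55, 47, 11, 166), (60, 43, 11, 164), (65, 49, 12, 167), (70, 40, 10, 157), (75, 39, 11, 165)]
```

The tin's dark rim shows at s≈3 and 90 mm and across at ±26 mm, so it lies flat and straight against the lip. I do one last check that nothing shifted.

```bash
python3 - <<'E'
from h import *
t8,t14,t1=[dict(np.load(f"pics/{n}.npz"))["color"].astype(int) for n in("t8","t14","t1")]
for n,(a,A),b in [("stack",(t8,"t8"),(238,125,280,165)),("canister",(t1,"t1"),(286,126,324,165)),("jar",(t1,"t1"),(192,124,228,165))]:
    u0,v0,u1,v1=b;f=lambda i:cv2.GaussianBlur(i[v0:v1,u0:u1].mean(2).astype(np.float32),(3,3),0)
    print(n,A,cv2.phaseCorrelate(f(a),f(t14)),abs(f(a)-f(t14)).mean().round(2))
t=dict(np.load("pics/t14.npz"));print("carton");blobs(t,(5,90,60),(28,255,255),(280,95,330,132),.108,k=1,amin=40)
h=cv2.cvtColor(t["color"],cv2.COLOR_RGB2HSV);print(proj(t,[.6616,-.1418,.108]),h[105:112,302].tolist())
E
```

```text
stack t8 ((0.4181307069114695, -0.055973220831671), 1.0532899032698737) 19.4
canister t1 ((0.04963454785374921, 0.003958073915669047), 0.9859530976414681) 1.72
jar t1 ((-0.08773267196144374, 0.5128077115327407), 1.080864014448943) 1.02
carton
px [302. 112.] cent 659.7 -138.7 rect [ 659.7 -139.2   40.5   62.6   89.9] circ [ 659.5 -139.6   34.7]
[[303.49110761 111.28143056]] [[19, 150, 90], [18, 139, 88], [21, 135, 91], [20, 139, 90], [22, 143, 89], [21, 152, 87], [20, 142, 95]]
```

```bash
python3 - <<'E'
from h import *
L=lambda n:dict(np.load(f"pics/{n}.npz"))
s8,s14=L("s8"),L("s14");p=proj(s8,[[.573,-.02,.125],[.573,-.02,.02]]).astype(int);print(p)
u0,v0,u1,v1=p[:,0].min()-20,p[:,1].min()-15,p[:,0].max()+20,p[:,1].max()+15
a,b=[x["color"][v0:v1,u0:u1].astype(int) for x in(s8,s14)];print("side diff",abs(a-b).mean())
d=abs(L("t8")["color"].astype(int)-L("t14")["color"]).mean(2)[120:170:4,236:284:4];print(d.astype(int))
t=L("t14");print("small top");blobs(t,(85,15,50),(130,90,255),(238,122,280,160),.125,k=1,amin=60)
t=L("t8");blobs(t,(85,15,50),(130,90,255),(238,122,280,160),.125,k=1,amin=60)
E
```

```text
[[295 160]
 [293 191]]
side diff 4.038121259432735
[[19 20 21 21 19 18 19 18 21 22 16 23]
 [18 17 20 21 21 21 20 26 20 20 20 20]
 [17 19 21 19 20 20 22 17 20 18 22 21]
 [18 21 18 17 20 25 20 21 22 20 20 16]
 [19 14 20 18 15 20 21 18 23 18 20 18]
 [20 19 22 21 19 23 22 16 19 18 21 19]
 [23 20 21 19 20 20 18 24 20 21 20 21]
 [18 21 17 12 16 20 21 20 15 25 19 24]
 [20 16 17 14 11  7 11 10 20 20 23 18]
 [19 19 18 16 16 11 14 17 17 18 23 20]
 [18 18 20 19 14  3  9 19 24 18 19 23]
 [22 16 19 22 21 22 19 24 16 22 22 20]
 [18 20 23 21 17 18 15 20 22 22 14 16]]
small top
px [257. 146.] cent 558.7 -18.1 rect [559.6 -17.8  72.1  57.1   1.1] circ [559.6 -16.8  37.7]
px [257. 146.] cent 558.7 -18.1 rect [559.6 -17.8  72.1  57.1   1.1] circ [559.6 -16.8  37.7]
```

The difference is a uniform brightness change; the stack's outline is identical in both pictures. I hand in.

```bash
python3 -c "
from rig import *
print(hand_in())"
```

```text
the job is handed in; nothing more can be done
None
```

All four groceries are put away as asked and the job is handed in at about 27 s; the last checks showed no visible shift of the jar or canister, but no verdict came back.

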